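# Swing the pouring plate shut and lock it

## Task

Get the bench mould ready for pouring: push the open pouring plate gently near the corner of its overhanging end, so that it pivots about its screw until it lies fully home against the stop, then take the locking pin from the wooden block and seat it all the way down through the plate into the mould. Never push or press hard, leave the pin standing in place, and do not disturb the other things on the bench.

Things in the scene. Friction and masses are not known exactly. Their poses are not given: they have to be found in the camera images.
- mould_base: Dark base plate of the bench mould, 200 (x) by 235 (y) by 12 mm, fixed on a 15 mm slab. Origin on the pivot screw's axis at its underside; spans x -122..+78, y +75..-160 mm; z up. The mould block is clamped on it by eye, turned up to 0.08 rad either way about the pivot, so this frame gives the block's heading, and the plate's home heading, only to 0.08 rad.
- mould_pivot (a point): Pivot screw's axis at the mould block's top face, 67 mm above the base's underside. The block is yellow metal, 100 x 155 x 55 mm; in its own frame (about that of the base) it spans x -72..+28, y +35..-120 mm. Screw head 21 mm across, its top 15.5 mm above this point; it keeps the plate from lifting. About 0.5 mm of play all round. On the block's far side (+x) stands the stop.
- plate: Pouring plate: grey metal, 86 x 200 x 8 mm, 0.4 to 0.7 kg, loose on the block, turning on the pivot screw. Origin at its pivot hole, underside; spans x -65..+21, y +35..-165 mm. Home: +x edge against the stop, within 0.08 rad of the base's heading, -y end 45 mm over the block's end. Starts 0.5 to 1.15 rad clockwise (from above) of home. Slides at 1 to 4 N, stays where left; never push over 16 N.
- plate_corner (a point): Where to push: on the plate's -x long edge, 13 mm from the corner at its overhanging -y end, half-way up its thickness (plate frame x = -65, y = -152, z = +4 mm). Push square to the edge, along the plate's +x; this turns the plate counter-clockwise from above. Below and outside this end is free space down to the base plate and slab, 50 mm lower.
- plate_hole (a point): Centre of the locking hole (12 mm across, right through) at the plate's top face (plate frame x = -22, y = -95, z = +8 mm). At home, and only there, it lies over a 12 mm hole in the block, 32 mm deep. The stop, a dark steel bracket on the block's +x side, rises 14 mm above the block's top and meets the plate's +x edge at y = -100 mm.
- plate_cup (a point): Top centre of the round pouring cup fixed on the plate, 40 mm across and 20 mm tall (plate frame x = -22, y = -33, z = +28 mm). Its side is 42 mm from the locking hole's centre.
- pin_knob (a point): Centre of the locking pin's knob: a steel cylinder 20 mm across, 44 mm tall, over a shank 10 mm across, 30 mm long, its lowest 9 mm tapering to 4.4 mm; 110 g. Foot 52 mm, knob's underside 22 mm below this point. Starts upright in an end hole of the wooden block, knob resting on it. Seated: knob on the plate, this point 22 mm above the plate's top. Never press it over 16 N.
- pin_block: Fixed wooden block 60 x 130 x 50 mm high with three holes (12 mm across, 36 mm deep) 42 mm apart along its y; origin at the centre of its underside. The locking pin stands in one end hole, the ejector in the other; which is which varies.
- ejector: Bystander: slim brass-headed ejector rod standing in the other end hole of the wooden block (head 20 mm across, its top 19 mm above the block). Leave it. Origin at its foot.
- tankard: Bystander: a pewter tankard, 88 mm across, 115 mm tall, with a handle. Origin under its centre.
- hammer: Bystander: a hammer 240 mm long lying on the bench.
- casting: Bystander: a cast C-shaped mug handle, about 110 x 50 x 12 mm, lying on the bench.

How it is judged:
On the way, in this order (a step that is already met when the one before it is completed fails the run):
1. the plate is pushed home: at its home side (within 0.11 rad of the base's heading) and pressing on the stop with more than 1.5 N, with the pin still away from it (angle between the y axis of plate and the y axis of mould_base, either way round below 0.11 rad and horizontal distance between pin_knob and plate_hole above 0.03 m and contact force between plate and mould_block_c15 above 1.5 N), for 0.1 s.
2. the locking pin's shank has gone through the plate's hole into the mould (knob's centre less than 40 mm above the plate's underside); it can do so only with the plate home at its stop (angle between the y axis of plate and the y axis of mould_base, either way round below 0.11 rad and horizontal distance between pin_knob and plate_hole below 0.004 m and z of pin_knob in the frame of plate below 0.04 m), for 0.1 s.
At the end, for the whole second after the job is handed in: The plate lies flat and at rest at home (within 0.11 rad of the base's heading), locked by the pin, which stands upright (within 0.07 rad) through the plate's hole into the mould, within 3 mm of the hole's axis, the knob's underside down on the plate within 2.5 mm (angle between the y axis of plate and the y axis of mould_base, either way round below 0.11 rad and z of pin_knob in the frame of plate between 0.027 and 0.0325 m and horizontal distance between pin_knob and plate_hole below 0.003 m and angle between pin_knob's own z axis and vertical below 0.07 rad and angle between plate's own z axis and vertical below 0.03 rad and linear speed of plate below 0.01 m/s); the robot touches nothing.
It fails at once if the plate is pushed with more than 16 N (contact force between the fingers and plate above 16 N).
It fails at once if the pin is pressed on the plate with more than 16 N (contact force between pin and plate above 16 N).
It fails at once if a bystander is moved more than 25 mm (distance of any of tankard, hammer, casting, ejector from where it was at the start of the episode above 0.025 m).
It also fails if it takes over 72 s, if anything falls off the work surface, if the arm or the gripper's body presses on something with over 40 N, if the wrist force passes 120 N, or if a joint passes its speed limit or range.

## Robot

A 7-joint arm with a two-finger parallel gripper is mounted at the origin on the work surface. World frame = base frame: x ahead of the robot, y to its left, z up, the work surface at z = 0. Lengths are in m, angles in rad, forces in N, time in s.
With the tool pointing down it reaches from about 0.425 to 0.95 m from the base axis. Payload 4.7 kg.
Tool frame: the origin (TCP) lies at the very end of the fingers, on their centre line; the grasp point (between the pads) lies 19 mm behind it (env.hold_point_z is the distance from the TCP to the grasp point, in m); z points along the fingers, y is the line along which they close (so a half turn about z gives the same grasp; the last joint's range is limited). The gripper opens to 85 mm and grips with 20 to 120 N. Pads are 22 mm wide; open, the fingers measure 114 mm over their backs; the gripper's body (76 mm by 85 mm) begins 54 mm behind the grasp point. The pads swing forward as they close: fully open they stand 13 mm farther back than shut.
Start: joints at [1.286, 0.469, -0.049, 1.532, 0.024, 1.141, -0.082], TCP at [0.171, -0.653, 0.231] pointing down, gripper open.
Joint ranges: [-2.59, 2.59], [-0.33, 1.99], [-1.39, 1.29], [0.1, 2.45], [-1.04, 4.18], [0.21, 1.99], [-2.66, 2.66]. Speed limits (rad/s): [2.57, 2.57, 3.14, 3.14, 3.14, 3.14, 3.14].

## Interface

Orientations are given as [roll, pitch, yaw] about the fixed x, y, z axes, in that order (R = Rz(yaw) Ry(pitch) Rx(roll)).
In Python, from workcell import env, snapshot, order gives the robot as it stands. The module is installed in compiled form; this text tells all that it offers.
- The arm moves only by the tool arm_command, never from a script. Its arguments are lists of equal length, an entry for each row: "travel": the shift along the world's x, y, z normalised to -1 to 1, where 1 is 15 cm, a list of three; "angular": the turn, a rotation vector about the world's x, y, z normalised to -1 to 1, where 1 is pi rad, a list of three. In form: {"travel": [[x, y, z], ...], "angular": [[wx, wy, wz], ...]}. A call has 1 to 5 rows; each row is the pose to reach, as a shift and turn from the pose commanded when the call began, turning the shorter way round; what a row does not reach only later rows make up. A row lasts 1/10 s, in which the tool goes at most 50 mm and 8.59 degrees, less where a joint would pass 70% of its speed; a pose out of reach is approached as far as the arm can. A call with a number of a shift or a turn outside -1 to 1 is refused whole. A call with a gripper value outside its range is refused whole. "claw" is the gripper's target within -1 to 1 (fully open at 1, half-way at 0, shut at -1), set as the call begins (left out, the last holds). The fingers move at their own pace and stop on an object; "newtons" is the grip in N (left out, the last holds). Time passes only in rows, so rows that repeat a pose let the fingers close. It gives the time, the measured TCP pose, the force, the opening and the grip force at its end, in the units of the state.
- env.state(): the state, without advancing time (a new reading comes with each control period).
- snapshot(name): name is "side" or "top"; returns a dict with "image" (400x640x3 uint8, blue, green, red), "camera_matrix" (3x3 intrinsics, pixels), "k1" (the pictures are not rectified: a ray, as slopes to the right and down, at radius r is drawn at 1 + k1 r^2 times it, then the intrinsics apply), "pose" (4x4, takes a point from camera to world coordinates). Camera axes: x right, y down, z forward; pixel columns grow to the right and rows downward; lengths in m; the calibration is good to about 2 mm. A picture is of the moment at which its call begins. There is no depth.
- order.job_done(): hands the job in; it is judged then, once.
The state is a dict: "t": time; "joints": joint angles; "qvel": joint speeds; "effort": joint torques, N m; "ee_pos": TCP position; "eef_rot": TCP orientation; "wrist_force": force on the tool from outside, world axes, zero at the start; "torque": the same for the moment, N m; "opening": opening from 0.0 (shut) to 1.0 (fully open); "grip_force": force on a finger pad.
Only numpy, scipy, OpenCV 4.12 (cv2) and the standard library are available. Lean on these libraries where they do the work, as an engineer would, in place of code of your own. Each camera call takes 0.05 s, during which the arm holds its last target. There are 200 camera calls.

## Working session

There is one attempt and no reset: what is moved stays moved. The work goes in short steps, Python scripts to look and compute and a tool call to move; the robot and the scene stay as the last step left them, time stands still between calls to the robot, and variables do not carry over. Pictures are saved under pics/ and viewed, at most 10 in all, crops included, and the job is handed in when it is done.

Besides the shell and the picture viewer there is one more tool, called after "Emit:" as a command line: name --argument value ..., lists and objects as JSON in quotes. arm_command: Moves the arm, as the interface text tells. Its arguments: {"type":"object","properties":{"travel":{"type":"array"},"angular":{"type":"array"},"claw":{"type":"number"},"newtons":{"type":"number"}},"required":["travel","angular"]}

```bash
mkdir -p pics; cat > h.py <<'E'
import numpy as np, cv2, pickle
from workcell import env, snapshot, order
def snap(name,fn):
    s=snapshot(name); cv2.imwrite('pics/'+fn+'.png',s['image']); pickle.dump(s,open('pics/'+fn+'.pkl','wb')); return s
def load(fn): return pickle.load(open('pics/'+fn+'.pkl','rb'))
def proj(s,P):
    P=np.atleast_2d(P); T=np.linalg.inv(s['pose']); c=P@T[:3,:3].T+T[:3,3]
    n=c[:,:2]/c[:,2:]; r2=(n**2).sum(1,keepdims=True); n=n*(1+s['k1']*r2); K=s['camera_matrix']
    return np.c_[n[:,0]*K[0,0]+K[0,2], n[:,1]*K[1,1]+K[1,2]]
def unproj(s,uv,z):
    uv=np.atleast_2d(np.float64(uv)); K=s['camera_matrix']
    n=cv2.undistortPoints(uv[:,None],K,np.array([s['k1'],0,0,0.]))[:,0]
    d=np.c_[n,np.ones(len(n))]@s['pose'][:3,:3].T; o=s['pose'][:3,3]
    return o+d*((z-o[2])/d[:,2:])
E
python3 - <<'E'
from h import *
for n in('side','top'):
    s=snap(n,n+'0'); print(n,s['pose'].round(3).tolist(),s['camera_matrix'].tolist(),s['k1'])
print(env.state(),env.hold_point_z)
E
```

```text
side [[0.706, -0.443, 0.553, 0.118], [-0.708, -0.415, 0.571, -0.431], [-0.024, -0.795, -0.607, 0.565], [0.0, 0.0, 0.0, 1.0]] [[371.0689277140331, 0.0, 323.02660652715815], [0.0, 371.0689277140331, 200.1006038951595], [0.0, 0.0, 1.0]] -0.08115055415589556
top [[0.026, -0.983, 0.182, 0.373], [-1.0, -0.023, 0.018, 0.013], [-0.014, -0.182, -0.983, 1.185], [0.0, 0.0, 0.0, 1.0]] [[389.3614350387039, 0.0, 316.1218889484561], [0.0, 389.3614350387039, 202.5764678786575], [0.0, 0.0, 1.0]] -0.04169993107180101
{'t': 0.1, 'joints': array([ 1.28609925,  0.46933448, -0.04860611,  1.53358907,  0.0240946 ,
        1.14102494, -0.08226862]), 'qvel': array([-6.76209005e-04, -2.31135180e-05, -1.25815425e-03, -5.09093307e-03,
       -1.26338751e-04, -2.15734744e-03, -8.41758236e-04]), 'effort': array([ 8.23631945e-05, -5.11516643e+01, -4.73446527e-02, -2.38390839e+01,
        1.06615748e-02,  4.38385803e-03,  2.53838311e-05]), 'ee_pos': array([ 0.17066985, -0.65250876,  0.23037796]), 'eef_rot': array([-3.13982300e+00,  5.35940002e-05,  2.55865535e-01]), 'wrist_force': array([-0.44506052,  0.5116719 , -0.49188448]), 'torque': array([-0.03614326,  0.02959773,  0.06078466]), 'grip_force': 0.0, 'opening': 0.9997570812777339} 0.0187
```

View pics/top0.png

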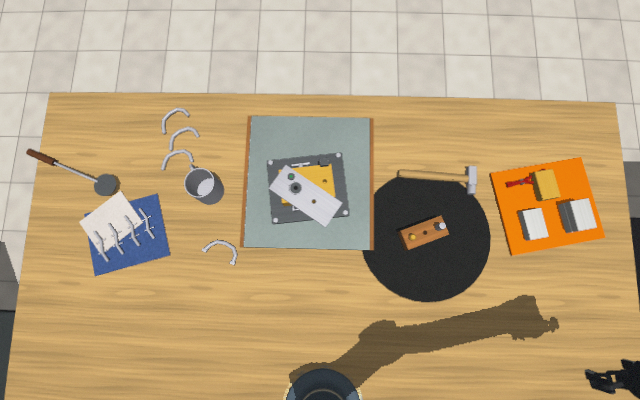

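View pics/side0.png

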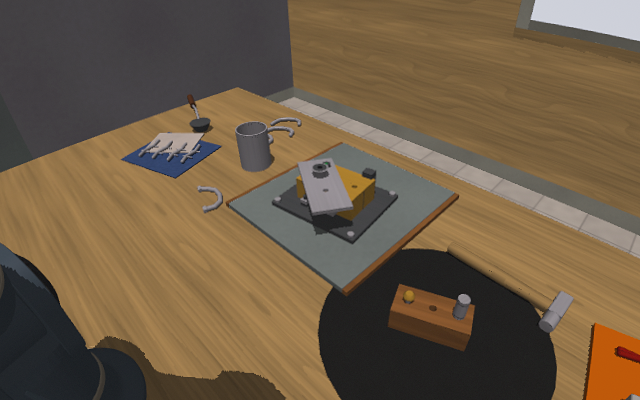

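The top view shows the plate on the mould around (305,195), with the pivot at its upper-left end and the free end at (335,218). The pin is at the right end of the wooden block (442,226) and the ejector is at the left (412,237). The side view agrees. Next I'll enlarge both regions to measure them.

```bash
python3 - <<'E'
from h import *
a=load('top0')['image'][135:255,255:375]; b=load('side0')['image'][140:260,260:410]; c=load('top0')['image'][205:260,390:470]
f=lambda i,w,h:cv2.resize(i,(w,h),interpolation=cv2.INTER_CUBIC)
o=np.zeros((600,800,3),np.uint8)
o[:480,:480]=f(a,480,480); o[:256,480:]=f(b,320,256); o[256:476,480:]=f(c,320,220)
cv2.imwrite('pics/c1.png',o)
E
```

```text
(no output)
```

View pics/c1.png

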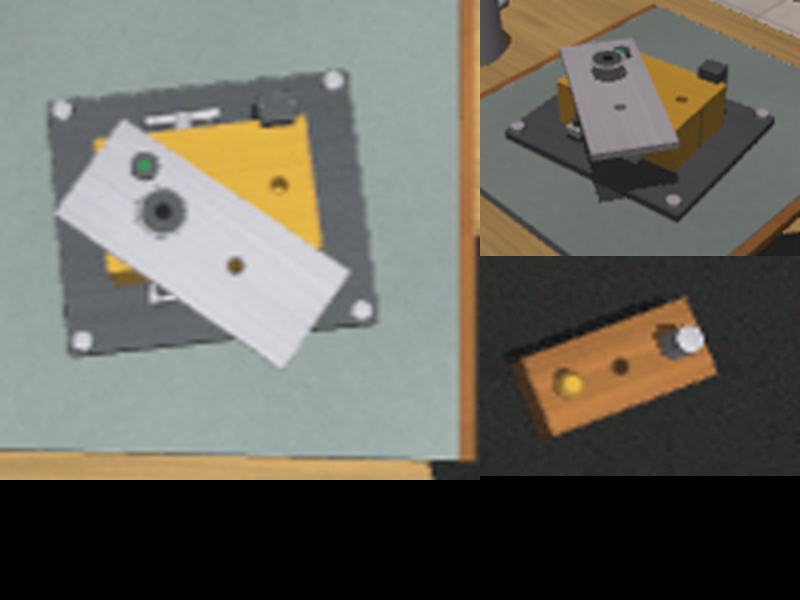

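```bash
python3 - <<'E'
from h import *
s=load('top0'); t=load('side0')
F=lambda p,k,o:(np.array(p,float)+.5)/k-.5+np.array(o)
tc=lambda p:F(p,4,(255,135))
def fit(m,w): # 2D rigid
    m=np.array(m,float);w=np.array(w)[:,:2]; mc=m-m.mean(0); wc=w-w.mean(0)
    a=np.arctan2((mc[:,0]*wc[:,1]-mc[:,1]*wc[:,0]).sum(),(mc*wc).sum()); R=np.array([[np.cos(a),-np.sin(a)],[np.sin(a),np.cos(a)]])
    o=w.mean(0)-R@m.mean(0); print('ang',a.round(3),'org',o.round(4),'res',((m@R.T+o-w)*1000).round(1).tolist()); return a,o
pc=unproj(s,tc([(126,120),(57,212),(282,368),(350,270),(235,265)]),.09)
print('plate');fit(np.array([(21,35),(-65,35),(-65,-165),(21,-165),(-22,-95)])/1e3,pc)
print('screw',unproj(s,tc([(145,165)]),.0975))
bc=unproj(s,tc([(48,101),(348,70),(378,322),(72,356)]),.027)
print('base');fit(np.array([(78,75),(78,-160),(-122,-160),(-122,75)])/1e3,bc)
print('blockhole',unproj(s,tc([(279,184)]),.082), 'block corner',unproj(s,tc([(304,117)]),.082))
print('knobtop',unproj(s,tc([(690-480,339-256)])*0+F((210,83),4,(390,205)),.094),'brass',unproj(s,F((90,127),4,(390,205)),.069),'midhole',unproj(s,F((141,110),4,(390,205)),.05))
fs=lambda p:(np.array(p,float)+.5)*np.array([150/320,120/256])-.5+np.array([260,140])
print('side: screw',unproj(t,fs([(621-480,52)]),.0975),'platehole',unproj(t,fs([(620-480,107)]),.09),'blockhole',unproj(t,fs([(682-480,99)]),.082),'knobtop',unproj(t,[(463.5,299)],.094),unproj(t,[(409,294)],.069))
E
```

```text
plate
ang -0.583 org [0.6504 0.1075] res [[1.9, 1.3], [-0.1, 1.5], [-1.0, -0.7], [-0.8, -1.0], [0.1, -1.1]]
screw [[0.64992416 0.10808402 0.0975    ]]
base
ang 0.133 org [0.6497 0.1073] res [[-0.2, 0.6], [1.0, -0.7], [-0.5, -2.0], [-0.3, 2.0]]
blockhole [[0.64184495 0.01131269 0.082     ]] block corner [[ 0.69278207 -0.00589597  0.082     ]]
knobtop [[ 0.51719135 -0.32338363  0.094     ]] brass [[ 0.48674847 -0.24386075  0.069     ]] midhole [[ 0.5019942 -0.2857715  0.05     ]]
side: screw [[0.64781354 0.10316911 0.0975    ]] platehole [[0.57973558 0.03777812 0.09      ]] blockhole [[0.64239248 0.00799881 0.082     ]] knobtop [[ 0.51646808 -0.32632947  0.094     ]] [[ 0.48528275 -0.2493004   0.069     ]]
```

Two independent fits agree on the pivot, about (0.649, 0.106). The plate is at −0.583 rad, the block hole gives a home heading of about 0.145 rad, and the base is at 0.133. Next I shut the gripper and move to the pre-push position.

Emit:
arm_command --travel '[[1, 1, 0], [1, 1, 0], [1, 1, 0], [1, 1, 0], [1, 1, 0]]' --angular '[[0, 0, 0.117], [0, 0, 0.117], [0, 0, 0.117], [0, 0, 0.117], [0, 0, 0.117]]' --claw -1 --newtons 40

```text
t: 0.6
ee_pos: [0.3265, -0.4973, 0.2313]
eef_rot: [-3.141, -0.004, 0.633]
wrist_force: [0.2, 0.1, -0.2]
opening: 0.143
grip_force: 0.0
```

Emit:
arm_command --travel '[[1, 1, 0], [1, 1, 0], [1, 1, 0], [1, 1, 0], [1, 1, 0]]' --angular '[[0, 0, 0.117], [0, 0, 0.117], [0, 0, 0.117], [0, 0, 0.117], [0, 0, 0.117]]'

```text
t: 1.1
ee_pos: [0.4752, -0.3471, 0.2313]
eef_rot: [3.141, -0.004, 1.0]
wrist_force: [0.2, 0.7, -0.2]
opening: 0.0
grip_force: 0.0
```

Emit:
arm_command --travel '[[0.073, 1, 0], [0.073, 1, 0], [0.073, 1, 0], [0.073, 1, 0]]' --angular '[[0, 0, 0], [0, 0, 0], [0, 0, 0], [0, 0, 0]]'

```text
t: 1.5
ee_pos: [0.4824, -0.1959, 0.2315]
eef_rot: [-3.14, -0.002, 1.002]
wrist_force: [1.4, 0.1, -0.4]
opening: -0.001
grip_force: 0.0
```

Emit:
arm_command --travel '[[0, 1, 0], [0, 1, 0], [0, 1, 0], [0, 1, 0]]' --angular '[[0, 0, 0], [0, 0, 0], [0, 0, 0], [0, 0, 0]]'

```text
t: 1.9
ee_pos: [0.4816, -0.0466, 0.2317]
eef_rot: [-3.141, -0.002, 1.002]
wrist_force: [-0.3, -0.5, -0.0]
opening: 0.004
grip_force: 0.0
```

Emit:
arm_command --travel '[[0, 0.58, 0], [0, 0.58, 0], [0, 0.58, -0.4], [0, 0.58, -0.4], [0, 0.58, -0.4]]' --angular '[[0, 0, 0], [0, 0, 0], [0, 0, 0], [0, 0, 0], [0, 0, 0]]'

```text
t: 2.4
ee_pos: [0.4805, 0.032, 0.1696]
eef_rot: [-3.138, 0.003, 0.989]
wrist_force: [0.4, 0.1, 0.4]
opening: 0.001
grip_force: 0.0
```

Emit:
arm_command --travel '[[0, 0, -0.3], [0, 0, -0.5], [0, 0, -0.64], [0, 0, -0.64], [0, 0, -0.64]]' --angular '[[0, 0, 0], [0, 0, 0], [0, 0, 0], [0, 0, 0], [0, 0, 0]]'

```text
t: 2.9
ee_pos: [0.4832, 0.0331, 0.0766]
eef_rot: [3.14, -0.001, 0.989]
wrist_force: [-0.7, -0.4, 0.7]
opening: 0.003
grip_force: 0.0
```

```bash
python3 - <<'E'
from h import *
s=snap('side','side1'); t=snap('top','top1'); print(env.state()['ee_pos'],env.state()['wrist_force'])
f=lambda i,w,h:cv2.resize(i,(w,h),interpolation=cv2.INTER_CUBIC)
cv2.imwrite('pics/c2.png',np.hstack([f(s['image'][140:260,250:410],533,400),f(t['image'][160:250,260:360],267,400*267//300+44)]))
E
```

```text
[0.48353055 0.03358247 0.0771969 ] [ 0.27635178 -0.77382188  0.38102179]
```

View pics/c2.png

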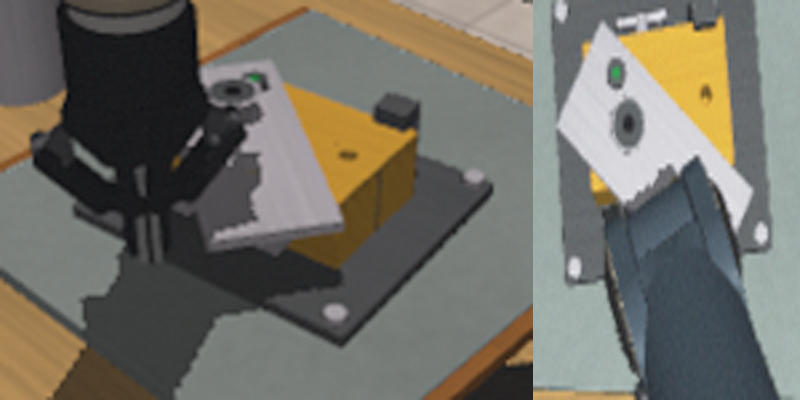

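The finger stands clear outside the plate's long edge, close to its free corner, with its tip just below the plate. Now a slow approach.

Emit:
arm_command --travel '[[0.015, -0.01, -0.01], [0.03, -0.02, -0.02], [0.045, -0.03, -0.025], [0.058, -0.038, -0.025], [0.067, -0.044, -0.025]]' --angular '[[0, 0, 0], [0, 0, 0], [0, 0, 0], [0, 0, 0], [0, 0, 0]]'

```text
t: 3.5
ee_pos: [0.4921, 0.0272, 0.0716]
eef_rot: [3.142, -0.0, 0.991]
wrist_force: [-0.1, -0.3, 0.3]
opening: 0.004
grip_force: 0.0
```

Emit:
arm_command --travel '[[0.008, -0.006, 0], [0.016, -0.011, 0], [0.024, -0.017, 0], [0.032, -0.022, 0], [0.04, -0.028, 0]]' --angular '[[0, 0, 0], [0, 0, 0], [0, 0, 0], [0, 0, 0], [0, 0, 0]]'

```text
t: 4.0
ee_pos: [0.4979, 0.0231, 0.0716]
eef_rot: [3.142, -0.0, 0.991]
wrist_force: [0.5, 0.7, 0.1]
opening: -0.005
grip_force: 0.0
```

Emit:
arm_command --travel '[[0.008, -0.006, 0], [0.016, -0.011, 0], [0.024, -0.017, 0], [0.032, -0.022, 0], [0.04, -0.028, 0]]' --angular '[[0, 0, 0], [0, 0, 0], [0, 0, 0], [0, 0, 0], [0, 0, 0]]'

```text
t: 4.5
ee_pos: [0.5027, 0.0189, 0.0713]
eef_rot: [-3.14, 0.002, 0.991]
wrist_force: [-3.2, 0.1, 1.9]
opening: 0.002
grip_force: 1.6
```

Light contact at about 3 N, where expected. I'll sweep along the arc, turning with the plate.

Emit:
arm_command --travel '[[0.018, -0.029, 0], [0.037, -0.058, 0], [0.057, -0.086, 0], [0.077, -0.113, 0], [0.098, -0.14, 0]]' --angular '[[0, 0, 0.01], [0, 0, 0.019], [0, 0, 0.029], [0, 0, 0.038], [0, 0, 0.048]]'

```text
t: 5.0
ee_pos: [0.5177, -0.0025, 0.0713]
eef_rot: [-3.14, 0.001, 1.143]
wrist_force: [-2.5, -0.3, 1.8]
opening: 0.004
grip_force: 1.4
```

Emit:
arm_command --travel '[[0.022, -0.026, 0], [0.045, -0.051, 0], [0.069, -0.077, 0], [0.093, -0.1, 0], [0.118, -0.124, 0]]' --angular '[[0, 0, 0.01], [0, 0, 0.019], [0, 0, 0.029], [0, 0, 0.038], [0, 0, 0.048]]'

```text
t: 5.5
ee_pos: [0.5354, -0.0211, 0.0714]
eef_rot: [-3.14, 0.001, 1.294]
wrist_force: [-3.4, 0.0, 2.9]
opening: 0.001
grip_force: 1.7
```

Emit:
arm_command --travel '[[0.026, -0.022, 0], [0.052, -0.044, 0], [0.079, -0.065, 0], [0.107, -0.085, 0], [0.135, -0.104, 0]]' --angular '[[0, 0, 0.01], [0, 0, 0.019], [0, 0, 0.029], [0, 0, 0.038], [0, 0, 0.048]]'

```text
t: 6.0
ee_pos: [0.556, -0.0369, 0.0715]
eef_rot: [-3.14, 0.001, 1.445]
wrist_force: [-3.9, -1.0, 1.8]
opening: -0.0
grip_force: 1.8
```

Emit:
arm_command --travel '[[0.029, -0.019, 0], [0.058, -0.036, 0], [0.088, -0.053, 0], [0.103, -0.061, 0], [0.118, -0.069, 0]]' --angular '[[0, 0, 0.01], [0, 0, 0.019], [0, 0, 0.029], [0, 0, 0.034], [0, 0, 0.038]]'

```text
t: 6.5
ee_pos: [0.574, -0.0472, 0.0715]
eef_rot: [-3.141, 0.001, 1.563]
wrist_force: [-3.5, -1.2, 2.6]
opening: -0.001
grip_force: 1.8
```

Emit:
arm_command --travel '[[0.012, -0.006, 0], [0.024, -0.012, 0], [0.036, -0.018, 0], [0.048, -0.023, 0], [0.061, -0.028, 0]]' --angular '[[0, 0, 0.004], [0, 0, 0.008], [0, 0, 0.012], [0, 0, 0.015], [0, 0, 0.019]]'

```text
t: 7.0
ee_pos: [0.5837, -0.0509, 0.0715]
eef_rot: [3.141, -0.0, 1.623]
wrist_force: [-2.1, -2.3, -1.3]
opening: 0.004
grip_force: 1.1
```

Emit:
arm_command --travel '[[0.006, -0.002, 0], [0.012, -0.005, 0], [0.018, -0.007, 0], [0.025, -0.01, 0], [0.031, -0.012, 0]]' --angular '[[0, 0, 0.002], [0, 0, 0.004], [0, 0, 0.006], [0, 0, 0.008], [0, 0, 0.01]]'

```text
t: 7.5
ee_pos: [0.5882, -0.0525, 0.0716]
eef_rot: [3.141, -0.0, 1.654]
wrist_force: [-1.2, -2.4, -0.7]
opening: -0.002
grip_force: 0.9
```

Emit:
arm_command --travel '[[0.006, -0.002, 0], [0.012, -0.004, 0], [0.018, -0.006, 0], [0.024, -0.008, 0], [0.031, -0.01, 0]]' --angular '[[0, 0, 0.002], [0, 0, 0.004], [0, 0, 0.006], [0, 0, 0.008], [0, 0, 0.01]]'

```text
t: 8.0
ee_pos: [0.5927, -0.0542, 0.0716]
eef_rot: [3.142, 0.0, 1.686]
wrist_force: [-1.9, -1.7, -0.3]
opening: -0.002
grip_force: 1.0
```

Emit:
arm_command --travel '[[0.006, -0.001, 0], [0.012, -0.002, 0], [0.018, -0.004, 0]]' --angular '[[0, 0, 0.002], [0, 0, 0.004], [0, 0, 0.006]]'

```text
t: 8.3
ee_pos: [0.5953, -0.055, 0.0716]
eef_rot: [-3.142, 0.0, 1.704]
wrist_force: [-1.6, -1.7, 0.3]
opening: -0.001
grip_force: 1.2
```

Emit:
arm_command --travel '[[0.006, -0.001, 0], [0.012, -0.002, 0], [0.018, -0.003, 0]]' --angular '[[0, 0, 0], [0, 0, 0.002], [0, 0, 0.003]]'

```text
t: 8.6
ee_pos: [0.5956, -0.0552, 0.0715]
eef_rot: [-3.136, 0.0, 1.714]
wrist_force: [-10.6, -2.1, 7.3]
opening: -0.001
grip_force: 5.3
```

```bash
python3 - <<'E'
from h import *
s=snap('side','side2'); t=snap('top','top2'); print(env.state()['ee_pos'],env.state()['wrist_force'])
f=lambda i,w,h:cv2.resize(i,(w,h),interpolation=cv2.INTER_CUBIC)
cv2.imwrite('pics/c3.png',np.hstack([f(s['image'][140:240,270:370],400,400),f(t['image'][150:230,270:350],400,400)]))
E
```

```text
[ 0.59558848 -0.05516162  0.07152689] [-8.95819438 -2.48982284  5.55804556]
```

View pics/c3.png

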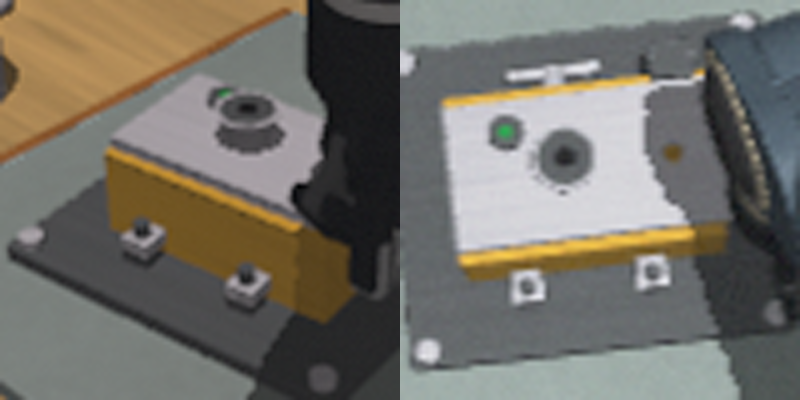

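The push force rose sharply to about 10 N and motion stopped. The plate's edge is now parallel to the block at the stop. I'll hold briefly and then back off square to the edge.

Emit:
arm_command --travel '[[0, 0, 0], [0, 0, 0], [-0.03, -0.004, 0], [-0.15, -0.02, 0], [-0.3, -0.044, 0]]' --angular '[[0, 0, 0], [0, 0, 0], [0, 0, 0], [0, 0, 0], [0, 0, 0]]'

```text
t: 9.2
ee_pos: [0.5547, -0.0601, 0.0722]
eef_rot: [3.137, -0.002, 1.715]
wrist_force: [0.1, -0.4, -0.5]
opening: -0.001
grip_force: 0.0
```

Emit:
arm_command --travel '[[0, 0, 0.3], [0, 0, 0.6], [0, 0, 1], [0, 0, 1]]' --angular '[[0, 0, 0], [0, 0, 0], [0, 0, 0], [0, 0, 0]]' --claw 1

```text
t: 9.6
ee_pos: [0.5575, -0.0599, 0.2282]
eef_rot: [3.128, 0.002, 1.715]
wrist_force: [1.1, 0.5, 0.4]
opening: 0.68
grip_force: 0.0
```

Emit:
arm_command --travel '[[-0.1, -1, 0], [-0.1, -1, 0], [-0.1, -1, 0], [-0.1, -1, 0]]' --angular '[[0, 0, 0.07], [0, 0, 0.07], [0, 0, 0.07], [0, 0, 0.07]]'

```text
t: 10.0
ee_pos: [0.5372, -0.2204, 0.2207]
eef_rot: [-3.141, 0.003, 1.921]
wrist_force: [0.2, -0.1, -0.3]
opening: 1.0
grip_force: 0.0
```

```bash
python3 - <<'E'
from h import *
t=snap('top','top3'); s=snap('side','side3');print(env.state()['ee_pos'],env.state()['eef_rot'])
f=lambda i,w,h:cv2.resize(i,(w,h),interpolation=cv2.INTER_CUBIC)
o=np.zeros((560,800,3),np.uint8); o[:320,:400]=f(t['image'][155:219,270:350],400,320); o[:320,400:]=f(s['image'][140:220,280:380],400,320)
o[320:,:400]=f(t['image'][208:256,395:475],400,240); o[320:,400:]=f(s['image'][280:352,380:500],400,240)
cv2.imwrite('pics/c4.png',o)
E
```

```text
[ 0.5383334  -0.21313148  0.2211854 ] [ 3.13987024e+00 -3.09825872e-04  1.92994850e+00]
```

View pics/c4.png

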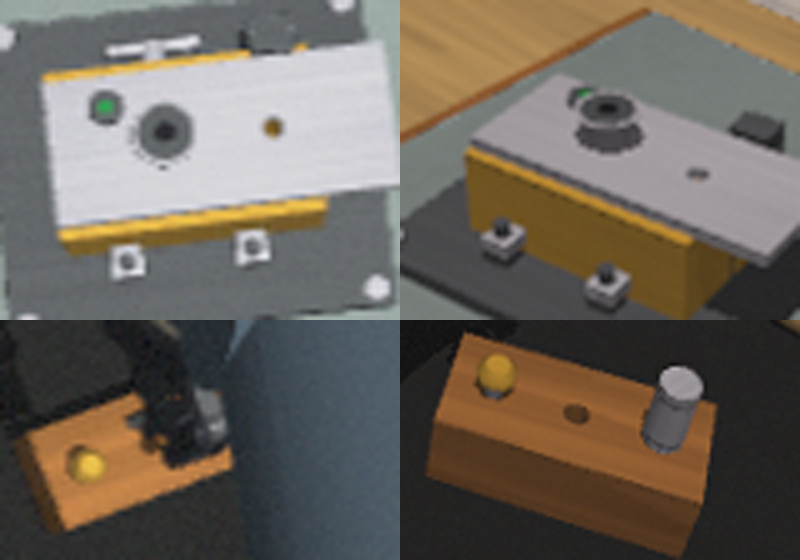

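Plate home with no gap at the stop. The plate hole is at top pixel about (324.6,180.4) and side (354.5,183.5). The knob top is at side (464,299). Next I compute both positions.

```bash
python3 - <<'E'
from h import *
t=load('top3'); s=load('side3'); F=lambda p,k,o:(np.array(p,float)+.5)/k-.5+np.array(o)
T=lambda p,z:unproj(t,F(p,5,(270,155)),z)[0].round(4)
S=lambda p,z:unproj(s,F((p[0]-400,p[1]),4,(280,140)),z)[0].round(4)
S2=lambda p,z:unproj(s,F((p[0]-400,p[1]-320),10/3,(380,280)),z)[0].round(4)
print('hole',T((273,127),.09),S((698,174),.09)); print('screw',T((106,106),.0975),'cup',T((165,132),.11),S((607,108),.11))
print('plate edge R corners',T((381,41),.09),T((43,78),.09))
print('knobtop S',S2((681,384),.094),'T',unproj(load('top0'),F((210,83),4,(390,205)),.094)[0])
print('midhole S',S2((576,414),.05),'T',unproj(load('top0'),F((141,110),4,(390,205)),.05)[0])
print('tool tip check T', proj(t,env.state()['ee_pos']), proj(s,env.state()['ee_pos']))
E
```

```text
hole [0.6417 0.0119 0.09  ] [0.6421 0.0089 0.09  ]
screw [0.6501 0.1083 0.0975] cup [0.6325 0.0731 0.11  ] [0.6345 0.0719 0.11  ]
plate edge R corners [ 0.6947 -0.0499  0.09  ] [0.668  0.1463 0.09  ]
knobtop S [ 0.5172 -0.3267  0.094 ] T [ 0.51719135 -0.32338363  0.094     ]
midhole S [ 0.5021 -0.2874  0.05  ] T [ 0.5019942 -0.2857715  0.05     ]
tool tip check T [[413.38545208 209.65951265]] [[421.14227319 197.41889368]]
```

Emit:
arm_command --travel '[[-0.07, -0.35, 0], [-0.14, -0.75, 0], [-0.14, -0.75, -0.1], [-0.14, -0.75, -0.3], [-0.14, -0.75, -0.3]]' --angular '[[0, 0, 0], [0, 0, 0], [0, 0, 0], [0, 0, 0], [0, 0, 0]]'

```text
t: 10.6
ee_pos: [0.5154, -0.3216, 0.1728]
eef_rot: [-3.138, -0.006, 1.936]
wrist_force: [-0.8, 0.4, 0.4]
opening: 1.0
grip_force: 0.0
```

```bash
python3 - <<'E'
from h import *
s=snap('side','side4'); print(env.state()['ee_pos'],env.state()['eef_rot'])
p=proj(s,env.state()['ee_pos'])[0]; im=s['image'].copy(); k=proj(s,[[.5172,-.325,.094],[.5172,-.325,.05]])
i=cv2.resize(im[200:360,360:560],(800,600*8//10+160-0)[:2] if 0 else (750,600),interpolation=cv2.INTER_CUBIC)
for q in (p,*k): cv2.circle(i,tuple(((q-[360,200]+.5)*3.75).astype(int)),3,(0,0,255),-1)
cv2.imwrite('pics/c5.png',i)
E
```

```text
[ 0.51691646 -0.32146984  0.17499666] [-3.14066999 -0.00401303  1.93669854]
```

View pics/c5.png

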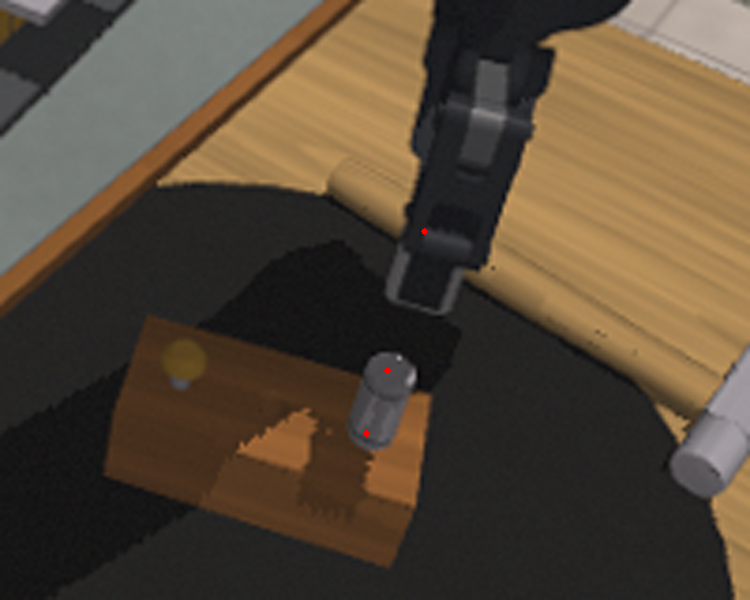

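The knob sits directly below the open fingers and the ejector is well clear. I'll descend and grip.

Emit:
arm_command --travel '[[0, -0.02, -0.15], [0, -0.02, -0.35], [0, -0.02, -0.55], [0, -0.02, -0.72], [0, -0.02, -0.79]]' --angular '[[0, 0, 0], [0, 0, 0], [0, 0, 0], [0, 0, 0], [0, 0, 0]]'

```text
t: 11.15
ee_pos: [0.5176, -0.325, 0.0573]
eef_rot: [3.141, -0.002, 1.936]
wrist_force: [0.0, -0.6, 0.5]
opening: 1.0
grip_force: 0.0
```

Emit:
arm_command --travel '[[0, 0, 0], [0, 0, 0], [0, 0, 0], [0, 0, 0], [0, 0, 0]]' --angular '[[0, 0, 0], [0, 0, 0], [0, 0, 0], [0, 0, 0], [0, 0, 0]]' --claw -1 --newtons 30

```text
t: 11.65
ee_pos: [0.5177, -0.3276, 0.0594]
eef_rot: [3.14, 0.002, 1.933]
wrist_force: [-1.6, 0.4, 3.5]
opening: 0.225
grip_force: 29.1
```

Emit:
arm_command --travel '[[0, 0, 0], [0, 0, 0], [0, 0, 0], [0, 0, 0]]' --angular '[[0, 0, 0], [0, 0, 0], [0, 0, 0], [0, 0, 0]]'

```text
t: 12.05
ee_pos: [0.5177, -0.3276, 0.0593]
eef_rot: [3.141, 0.001, 1.933]
wrist_force: [-1.1, 0.4, 6.1]
opening: 0.223
grip_force: 29.3
```

Emit:
arm_command --travel '[[0, 0, 0.06], [0, 0, 0.2], [0, 0, 0.4], [0, 0, 0.65], [0, 0, 0.9]]' --angular '[[0, 0, 0], [0, 0, 0], [0, 0, 0], [0, 0, 0], [0, 0, 0]]'

```text
t: 12.55
ee_pos: [0.5162, -0.3269, 0.1942]
eef_rot: [-3.14, -0.002, 1.934]
wrist_force: [1.7, -0.6, -1.3]
opening: 0.222
grip_force: 29.7
```

```bash
python3 - <<'E'
from h import *
s=snap('side','side5'); e=env.state(); print(e['ee_pos'],e['eef_rot'],e['wrist_force'],e['opening'])
p=e['ee_pos'];k=proj(s,[p+[0,0,.0127-.052],p+[0,0,.0127-.022]])
i=cv2.resize(s['image'][170:330,360:560],(750,600),interpolation=cv2.INTER_CUBIC)
for q in k: cv2.circle(i,tuple(((q-[360,170]+.5)*3.75).astype(int)),2,(0,0,255),-1)
cv2.imwrite('pics/c6.png',i)
E
```

```text
[ 0.5199982  -0.32812045  0.20130099] [3.13556811 0.0077928  1.9333264 ] [ 2.21212528 -0.24562523  2.86639874] 0.22177637030558622
```

View pics/c6.png

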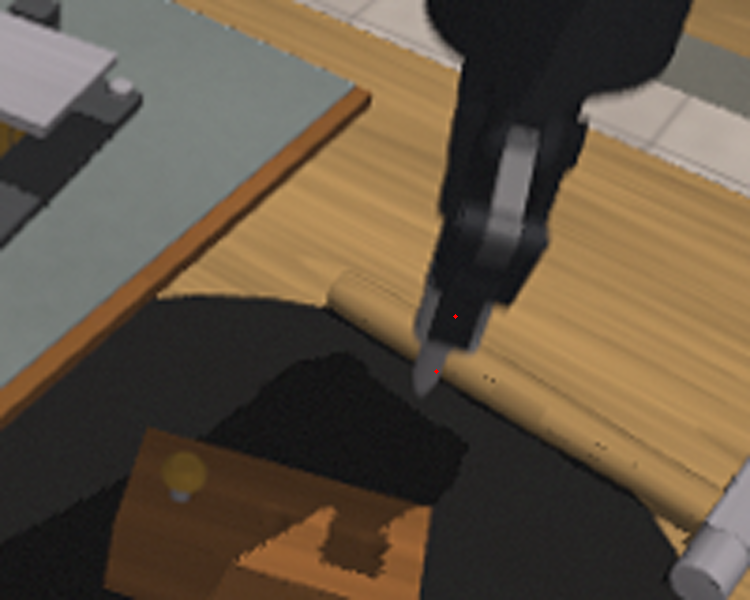

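The pin is held, hanging straight, with its shank exposed below the pads. I'll carry it over the plate hole with yaw unchanged.

Emit:
arm_command --travel '[[0.2, 0.3, 0], [0.4, 0.6, 0], [0.5, 0.9, 0], [0.5, 1, 0], [0.5, 1, 0]]' --angular '[[0, 0, 0], [0, 0, 0], [0, 0, 0], [0, 0, 0], [0, 0, 0]]'

```text
t: 13.1
ee_pos: [0.5925, -0.1715, 0.1935]
eef_rot: [3.141, -0.002, 1.942]
wrist_force: [0.4, 0.5, -1.0]
opening: 0.223
grip_force: 29.8
```

Emit:
arm_command --travel '[[0.1, 0.3, 0], [0.2, 0.6, 0], [0.3, 0.9, 0], [0.32, 1, 0], [0.32, 1, 0]]' --angular '[[0, 0, 0], [0, 0, 0], [0, 0, 0], [0, 0, 0], [0, 0, 0]]'

```text
t: 13.6
ee_pos: [0.6399, -0.0244, 0.1931]
eef_rot: [3.141, -0.001, 1.938]
wrist_force: [0.5, -0.6, -1.1]
opening: 0.221
grip_force: 29.9
```

Emit:
arm_command --travel '[[0, 0.1, 0], [0, 0.2, 0], [0, 0.24, 0], [0, 0.24, 0], [0, 0.24, 0]]' --angular '[[0, 0, 0], [0, 0, 0], [0, 0, 0], [0, 0, 0], [0, 0, 0]]'

```text
t: 14.1
ee_pos: [0.64, 0.0081, 0.1931]
eef_rot: [-3.141, 0.001, 1.933]
wrist_force: [0.5, -0.8, -1.4]
opening: 0.224
grip_force: 29.9
```

Emit:
arm_command --travel '[[0, 0, -0.1], [0, 0, -0.2], [0, 0, -0.3], [0, 0, -0.35], [0, 0, -0.35]]' --angular '[[0, 0, 0], [0, 0, 0], [0, 0, 0], [0, 0, 0], [0, 0, 0]]'

```text
t: 14.6
ee_pos: [0.6389, 0.0084, 0.1383]
eef_rot: [-3.138, -0.001, 1.933]
wrist_force: [-0.1, 0.1, -0.9]
opening: 0.229
grip_force: 29.8
```

Emit:
arm_command --travel '[[0.02, -0.002, 0], [0.02, -0.002, 0], [0.02, -0.002, 0]]' --angular '[[0, 0, 0], [0, 0, 0], [0, 0, 0]]'

```text
t: 14.9
ee_pos: [0.6436, 0.0086, 0.1413]
eef_rot: [3.14, 0.0, 1.933]
wrist_force: [-0.0, 0.4, -0.1]
opening: 0.222
grip_force: 29.9
```

```bash
python3 - <<'E'
from h import *
s=snap('side','side6'); e=env.state(); print(e['ee_pos'],e['eef_rot'],e['wrist_force'],e['opening'])
h=np.array([.6421,.0089,.09]); k=proj(s,[h,h+[0,0,.01],h+[0,0,.03]])
i=cv2.resize(s['image'][130:210,310:410],(750,600),interpolation=cv2.INTER_CUBIC)
for q in k: cv2.circle(i,tuple(((q-[310,130]+.5)*7.5).astype(int)),2,(0,0,255),-1)
cv2.imwrite('pics/c7.png',i)
E
```

```text
[0.64342621 0.00858389 0.14119693] [3.14048032e+00 3.38389849e-04 1.93342397e+00] [ 0.66565083 -0.3172626  -1.91078182] 0.2232978807016414
```

View pics/c7.png

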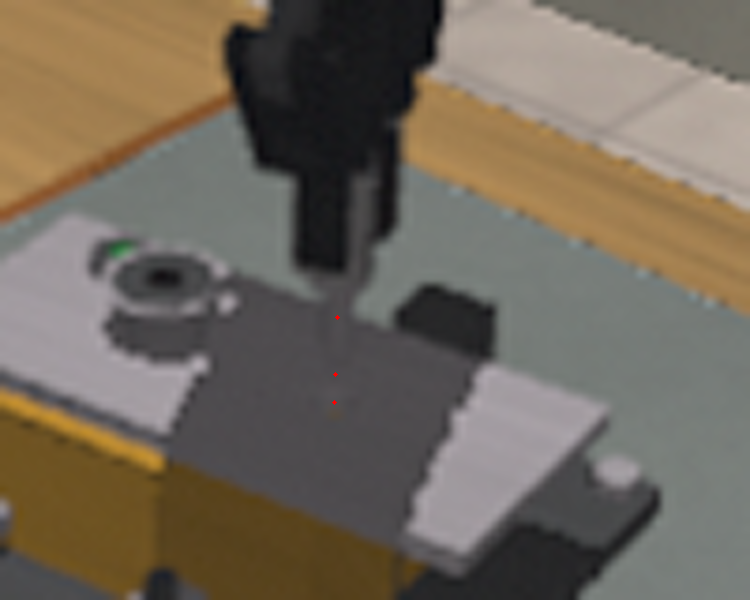

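The shank stands right above the hole, aligned laterally, with its foot about 12 mm above the plate. Now a gentle descent with small steps.

Emit:
arm_command --travel '[[-0.006, -0.004, -0.03], [-0.006, -0.004, -0.06], [-0.006, -0.004, -0.08], [-0.006, -0.004, -0.095], [-0.006, -0.004, -0.105]]' --angular '[[0, 0, 0], [0, 0, 0], [0, 0, 0], [0, 0, 0], [0, 0, 0]]'

```text
t: 15.45
ee_pos: [0.642, 0.0079, 0.1244]
eef_rot: [-3.141, -0.0, 1.933]
wrist_force: [0.9, -0.1, -0.9]
opening: 0.224
grip_force: 29.9
```

Emit:
arm_command --travel '[[0, 0, -0.01], [0, 0, -0.02], [0, 0, -0.03]]' --angular '[[0, 0, 0], [0, 0, 0], [0, 0, 0]]'

```text
t: 15.75
ee_pos: [0.6423, 0.0079, 0.1203]
eef_rot: [3.141, -0.0, 1.933]
wrist_force: [-0.6, 0.1, 0.4]
opening: 0.227
grip_force: 29.9
```

Emit:
arm_command --travel '[[0, 0, -0.01], [0, 0, -0.02], [0, 0, -0.03], [0, 0, -0.04]]' --angular '[[0, 0, 0], [0, 0, 0], [0, 0, 0], [0, 0, 0]]'

```text
t: 16.15
ee_pos: [0.6424, 0.0081, 0.1144]
eef_rot: [3.141, -0.0, 1.934]
wrist_force: [0.9, 0.2, 0.0]
opening: 0.228
grip_force: 29.9
```

Emit:
arm_command --travel '[[0, 0, -0.01], [0, 0, -0.02], [0, 0, -0.03], [0, 0, -0.04], [0, 0, -0.05]]' --angular '[[0, 0, 0], [0, 0, 0], [0, 0, 0], [0, 0, 0], [0, 0, 0]]'

```text
t: 16.65
ee_pos: [0.6424, 0.0081, 0.1069]
eef_rot: [3.141, -0.0, 1.934]
wrist_force: [0.9, 0.7, 0.3]
opening: 0.218
grip_force: 30.0
```

Emit:
arm_command --travel '[[0, 0, -0.01], [0, 0, -0.018], [0, 0, -0.026], [0, 0, -0.034]]' --angular '[[0, 0, 0], [0, 0, 0], [0, 0, 0], [0, 0, 0]]'

```text
t: 17.05
ee_pos: [0.6423, 0.0081, 0.1018]
eef_rot: [3.141, -0.0, 1.934]
wrist_force: [1.7, 1.7, -0.1]
opening: 0.225
grip_force: 30.0
```

Emit:
arm_command --travel '[[0, 0, -0.005], [0, 0, -0.01]]' --angular '[[0, 0, 0], [0, 0, 0]]'

```text
t: 17.25
ee_pos: [0.6423, 0.008, 0.1003]
eef_rot: [3.141, -0.0, 1.933]
wrist_force: [2.0, 2.5, 0.5]
opening: 0.225
grip_force: 30.0
```

Emit:
arm_command --travel '[[0, 0, -0.004], [0, 0, -0.008]]' --angular '[[0, 0, 0], [0, 0, 0]]'

```text
t: 17.45
ee_pos: [0.6423, 0.0081, 0.0994]
eef_rot: [3.141, -0.0, 1.933]
wrist_force: [0.8, 1.9, 4.0]
opening: 0.222
grip_force: 30.4
```

Contact at 4 N at exactly the predicted seated height. Next I open partway and rise.

Emit:
arm_command --travel '[[0, 0, 0], [0, 0, 0], [0, 0, 0], [0, 0, 0]]' --angular '[[0, 0, 0], [0, 0, 0], [0, 0, 0], [0, 0, 0]]' --claw -0.2

```text
t: 17.85
ee_pos: [0.6417, 0.0074, 0.0987]
eef_rot: [-3.14, 0.0, 1.933]
wrist_force: [0.4, 0.2, 0.4]
opening: 0.402
grip_force: 0.0
```

Emit:
arm_command --travel '[[0, 0, 0.05], [0, 0, 0.2], [0, 0, 0.5], [0, 0, 0.9], [0, 0, 1]]' --angular '[[0, 0, 0], [0, 0, 0], [0, 0, 0], [0, 0, 0], [0, 0, 0]]'

```text
t: 18.35
ee_pos: [0.6437, 0.0088, 0.2545]
eef_rot: [3.135, 0.002, 1.934]
wrist_force: [0.5, 0.1, 0.5]
opening: 0.4
grip_force: 0.0
```

Emit:
arm_command --travel '[[-0.5, -0.5, 0], [-0.8, -1, 0], [-0.8, -1, 0], [-0.8, -1, 0], [-0.8, -1, 0]]' --angular '[[0, 0, 0], [0, 0, 0], [0, 0, 0], [0, 0, 0], [0, 0, 0]]'

```text
t: 18.85
ee_pos: [0.5186, -0.149, 0.249]
eef_rot: [-3.137, 0.003, 1.923]
wrist_force: [0.5, -0.9, 0.2]
opening: 0.402
grip_force: 0.0
```

```bash
python3 - <<'E'
from h import *
s=snap('side','side7'); t=snap('top','top7'); h=np.array([.6421,.0089,.134]); print(proj(s,[h,h-[0,0,.044]]),proj(t,h+[0,.003,0]))
f=lambda i:cv2.resize(i,(400,400),interpolation=cv2.INTER_CUBIC)
cv2.imwrite('pics/c8.png',np.hstack([f(s['image'][140:220,300:380]),f(t['image'][150:214,290:354])]))
E
```

```text
[[354.65699342 166.41586343]
 [354.12733367 183.11427755]] [[324.29989674 176.08829873]]
```

View pics/c8.png

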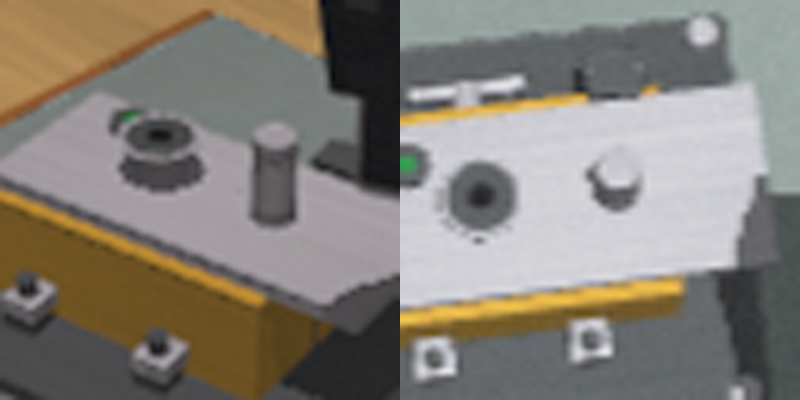

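The knob stands upright flush on the plate: its top is at side pixel about (355,166), against a predicted (354.7,166.4). The plate is home and the robot is clear.

```bash
python3 -c "
from workcell import order
print(order.job_done())"
```

```text
the job is handed in; nothing more can be done
None
```

The plate is home against the stop, the locking pin is seated through it into the mould with the arm clear, and the job is handed in; no verdict came back, but the final pictures match a seated pin to under 1 pixel.

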